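Set the stop and load a stub axle in the bench jig

ROBOT

A 6-joint arm with a two-finger parallel gripper is mounted at the origin on the work surface. World frame = base frame: x ahead of the robot, y to its left, z up, the work surface at z = 0. Lengths are in m, angles in rad, forces in N, time in s.
With the tool pointing down it reaches from about 0.3 to 0.875 m from the base axis. Payload 6.4 kg.
Tool frame: the origin (TCP) lies at the very end of the fingers, on their centre line; the grasp point (between the pads) lies 19 mm behind it; z points along the fingers, y is the line along which they close (so a half turn about z gives the same grasp; the last joint's range is limited). The gripper opens to 88 mm and grips with 3 to 60 N. Pads are 18 mm wide; open, the fingers measure 123 mm over their backs; the gripper's body (75 mm by 187 mm) begins 45 mm behind the grasp point.
Start: joints at [1.026, 0.181, 1.607, -0, 1.354, -0.206], TCP at [0.191, 0.542, 0.239] pointing down, gripper open.
Joint ranges: [-2.99, 2.99], [-0.89, 2.07], [0.3, 2.58], [-1.14, 4.28], [0, 2.63], [-3.12, 3.12]. Speed limits (rad/s): [2.57, 2.57, 3.01, 3.14, 3.14, 3.14].

INTERFACE

Orientations are given as a unit quaternion [w, x, y, z].
In Python, from rig import r gives the robot as it stands.
- The arm moves only by the shell command python3 -m creep 'ROWS'. ROWS is JSON, a list of rows, each a list of 7 numbers: the shift along the tool's x, y, z scaled (see below), then the turn, a rotation vector about the tool's x, y, z scaled (see below), then the closure, from -1 (fully open) to 1 (shut), so that 0 is half open. In form: [[tx, ty, tz, rx, ry, rz, claw], ...]. A call has 1 to 8 rows; each row is the pose to reach, as a shift and turn from the pose commanded when the call began, along the tool's axes at that moment; what a row does not reach only later rows make up. The controller multiplies each number of a shift by 8 cm and each number of a turn by 30 degrees. A row lasts 1/10 s, in which the tool goes at most 50 mm and 8.59 degrees, less where a joint would pass 70% of its speed; a pose out of reach is approached as far as the arm can. A call with a number of a shift or a turn outside -1 to 1 is refused whole. A call with a gripper value outside its range is refused whole. The fingers move at their own pace and stop on an object; the grip force is fixed at half the most. Time passes only in rows, so rows that repeat a pose let the fingers close. It gives the time, the measured TCP pose, the force, the opening and the grip force at its end, in the units of the state.
- r.get_obs(): the state, without advancing time (a new reading comes with each control period).
- r.read_camera(name): name is "side" or "top"; returns a dict with "color" (384x512x3 uint8, red, green, blue), "intrinsics" (3x3 intrinsics, pixels), "rvec" (rotation vector, rad) and "tvec" (3), from world to camera coordinates, as OpenCV has them. Camera axes: x right, y down, z forward; pixel columns grow to the right and rows downward; lengths in m; the calibration is good to about 2 mm. A picture is of the moment at which its call begins. There is no depth.
- r.finish_job(): hands the job in; it is judged then, once.
The state is a dict: "time": time; "qpos": joint angles; "qd": joint speeds; "joint_efforts": joint torques, N m; "eef_pos": TCP position; "tool_rot": TCP orientation; "contact_force": force on the tool from outside, world axes, zero at the start; "ft_torque": the same for the moment, N m; "grip_width": finger opening in m; "grasp_force": force on a finger pad.
Only numpy, scipy, OpenCV 4.12 (cv2) and the standard library are available. Lean on these libraries where they do the work, as an engineer would, in place of code of your own. Each camera call takes 0.05 s, during which the arm holds its last target. There are 200 camera calls.

TASK

On the hub bench, clear the old bearing race off the jig's slideway into the steel tray, then nudge the stiff stop forward until its front face is level with the index pointer's line, without ever going past it, and let go of it. Then lay the stub axle in the jig's two vees with its plain end up against the stop, leaving the stop on its mark, and finally swing the keeper arm fully closed over the axle. Leave the wrench and the screwdriver beside the jig where they lie.

Things in the scene. Friction and masses are not known exactly. Their poses are not given: they have to be found in the camera images.
- jig: grey cast jig fixed to the bench, base plate 190 x 335 mm, 15 mm thick, with a slideway at its -y end, two steel vees and a keeper arm. Origin on the bench surface below the axle line; own y runs along the slideway and the vees, z up; the plate spans x -70 to +120 mm and y -205 to +130 mm. Its place and yaw (within 0.2 rad) change.
- vees (a point): point on the jig where the axis of a seated axle lies, midway between the vees, 60 mm above the bench; the axle lies along this frame's y. The vees are 16 mm thick plates at y -55 and +55 mm from this point, each 58 mm wide in x, tops about 59 mm above the bench; the space between them (94 mm) is free for fingers down to the base plate at 15 mm.
- stop (a joint): travel of the stop along the jig's +y, m, 0 to 0.1 (end stop); it starts between 0 and 0.012. Stiff: it needs about 20 N to move, does not spring back and does not coast once the push ends.
- stop_face (a point): centre of the stop's front (+y) face, 60 mm above the bench. The stop is a dark steel block 50 mm long (y), 90 mm wide to 46 mm above the bench and 56 mm wide above that, top 91 mm above the bench; moves only along the jig's y. It is 33 to 83 mm short of the mark at the start.
- stop_back (a point): centre of the stop's back (-y) face, 60 mm above the bench: the face to push on; nothing stands behind it
- index_line (a point): point on the index line, above the middle of the slideway, 60 mm above the bench (axes as the jig's). The index is a fixed steel pointer 45 mm high at +x 72 to 100 mm beside the slideway with a 3 mm wide white line across the slideway below this point; it is set at a different place along y every time. The stop is on its mark when stop_face has the same y, in the jig's axes, as this point.
- race_mid (a point): centre (half-way up) of the old bearing race: a loose steel ring, outer diameter 60, bore 42, 32 mm high, 0.25 kg, lying flat on the base plate between the stop and the near vee, in the stop's way; its foot is 15 mm above the bench
- tray_in (a point): centre of the inner floor of a dark steel tray fixed to the bench, 180 x 180 mm outside, 45 mm high, walls 4 mm, floor about 4 mm above the bench; it stands to the left or the right of the jig
- rest: fixed wooden rest on the bench, 110 x 150 mm, to the left or right of the jig, with two 16 mm thick vees at y -55 and +55 mm; the axle starts in it with its axis 55 mm above the bench, along the rest's y. Origin on the bench at its middle. Between its vees 94 mm are free for fingers, down to 12 mm above the bench.
- axle_mid (a point): middle of the shaft of the loose stub axle, on its axis: steel shaft 28 mm diameter, 200 mm long along own y, 0.6 kg, with a 64 mm diameter, 12 mm thick flange and short 40 mm spigot at its +y end. The centre of mass is 10 to 20 mm from this point towards the flange. Sliding it along in the vees takes about 4 to 7 N. On the jig its own y points along the jig's +y.
- axle_end (a point): centre of the axle's plain end face (100 mm from axle_mid, at own -y), the end that goes against the stop
- keeper (a joint): angle of the keeper arm, rad: 0 fully closed (end stop) with the arm across the axle, pointing along the jig's -x; it starts open at 1.8 to 2.2. Opens clockwise seen from above (at 1.57 it points along the jig's +y). Light: about 2 N at the knob; it stays where it is left.
- keeper_pivot (a point): the keeper arm's vertical hinge axis, 80 mm above the bench (axes as the jig's)
- keeper_knob (a point): half-way up the black round knob, 24 mm diameter, standing on the arm's free end 95 mm from the hinge axis, 102 mm above the bench; it rises from 90 to 116 mm. The arm is 22 mm wide, its underside 80 mm and its top 90 mm above the bench; it passes 6 mm over a seated axle.
- wrench: bystander, leave alone: steel wrench, 200 mm long, flat on the bench between the jig and the robot; origin under its middle, long axis x
- screwdriver: bystander, leave alone: screwdriver, 200 mm long, flat on the bench between the jig and the robot; origin under its middle, long axis x

How it is judged:
On the way, in this order (a step that is already met when the one before it is completed fails the run):
1. the old race lies in the tray, let go (x of race_mid in the frame of tray_in between -0.085 and 0.085 m and y of race_mid in the frame of tray_in between -0.085 and 0.085 m and z of race_mid in the frame of tray_in below 0.04 m and contact force between the fingers and race below 0.05 N), for 0.2 s.
2. the stop's face is within 3 mm of the index line and the gripper no longer touches the stop (y of stop_face in the frame of index_line between -0.003 and 0.003 m and contact force between the fingers and stop below 0.1 N), for 0.2 s.
3. the axle lies in both vees with its plain end within 3 mm of the stop's face, let go, the stop still on its mark (x of axle_mid in the frame of vees between -0.005 and 0.005 m and z of axle_mid in the frame of vees between -0.005 and 0.005 m and y of axle_end in the frame of stop_face between -0.003 and 0.003 m and angle between the y axis of axle_mid and the y axis of vees, either way round below 0.05 rad and y of stop_face in the frame of index_line between -0.003 and 0.003 m and contact force between the fingers and axle below 0.05 N), for 0.2 s.
4. the keeper arm is closed over the axle (value of joint keeper below 0.12 rad), for 0.2 s.
At the end, for the whole second after the job is handed in: The race rests in the tray; the stop's face is within 3 mm of the index line; the axle lies at rest in both vees (axis within 5 mm of the vees' axis, 0.05 rad) with its plain end within 3 mm of the stop's face; the keeper arm is within 0.12 rad of fully closed (x of race_mid in the frame of tray_in between -0.085 and 0.085 m and y of race_mid in the frame of tray_in between -0.085 and 0.085 m and z of race_mid in the frame of tray_in below 0.04 m and y of stop_face in the frame of index_line between -0.003 and 0.003 m and x of axle_mid in the frame of vees between -0.005 and 0.005 m and z of axle_mid in the frame of vees between -0.005 and 0.005 m and y of axle_end in the frame of stop_face between -0.003 and 0.003 m and angle between the y axis of axle_mid and the y axis of vees, either way round below 0.05 rad and value of joint keeper below 0.12 rad and linear speed of each of axle, race below 0.02 m/s); the robot touches nothing.
It fails at once if the stop is pushed more than 3 mm past the index line (y of stop_face in the frame of index_line above 0.003 m).
It fails at once if the wrench or the screwdriver is moved by more than 50 mm (distance of any of wrench, screwdriver from where it was at the start of the episode above 0.05 m).
It also fails if it takes over 72 s, if anything falls off the work surface, if the arm or the gripper's body presses on something with over 40 N, if the wrist force passes 120 N, or if a joint passes its speed limit or range.

## Working session

There is one attempt and no reset: what is moved stays moved. The work goes in short steps, Python scripts to look and compute and a shell command to move; the robot and the scene stay as the last step left them, time stands still between calls to the robot, and variables do not carry over. Pictures are saved under pics/ and viewed, at most 10 in all, crops included, and the job is handed in when it is done.

```bash
ls; mkdir -p pics; cat > h.py <<'E'
import numpy as np, cv2
from rig import r
from scipy.spatial.transform import Rotation as R
def cam(n):
    c=r.read_camera(n); c['R']=cv2.Rodrigues(np.array(c['rvec'],float))[0]; c['K']=np.array(c['intrinsics'],float); c['t']=np.array(c['tvec'],float).ravel()
    return c
def ray(c,u,v,z):
    d=c['R'].T@np.linalg.inv(c['K'])@np.array([u,v,1.]); o=-c['R'].T@c['t']
    return o+d*(z-o[2])/d[2]
def proj(c,p):
    q=c['K']@(c['R']@np.array(p,float)+c['t']); return q[:2]/q[2]
def save(c,f,crop=None,s=1):
    im=c['color'][:,:,::-1]
    if crop: im=im[crop[1]:crop[3],crop[0]:crop[2]]
    cv2.imwrite('pics/'+f,cv2.resize(im,None,fx=s,fy=s,interpolation=cv2.INTER_CUBIC))
E
python3 - <<'E'
from h import *
import pickle
for n in('top','side'):
    c=cam(n); save(c,n+'0.png',s=1.5); pickle.dump(c,open(n+'0.pkl','wb')); print(n,-c['R'].T@c['t'],c['R'][2],c['K'][0])
print(r.get_obs())
E
```

```text
pics
top [ 0.41170306 -0.02824716  1.19900587] [ 0.06848818  0.02405654 -0.99736185] [402.44737315   0.         260.10057408]
side [ 0.23249122 -0.7373514   0.60965151] [ 0.27486317  0.78029876 -0.56176871] [352.69072477   0.         256.6857114 ]
{'time': 0.1, 'qpos': array([ 1.02569751e+00,  1.81463330e-01,  1.60790625e+00,  2.08660070e-05,
        1.35378748e+00, -2.06314806e-01]), 'qd': array([ 3.21150755e-04, -6.51216406e-04, -3.18117457e-03, -8.14363675e-06,
       -2.41076324e-04, -4.11627073e-04]), 'joint_efforts': array([ 2.72958614e-04, -4.34808612e+01, -3.42700195e+01,  7.04870769e-02,
        3.39422724e-02,  2.95125737e-06]), 'eef_pos': array([0.19082769, 0.54190381, 0.237903  ]), 'tool_rot': array([-2.96490371e-04,  1.68585260e-01,  9.85686765e-01, -7.23906690e-04]), 'contact_force': array([-0.3799638 ,  0.05232812,  0.42652878]), 'ft_torque': array([-0.01701382,  0.02958308, -0.02696811]), 'grasp_force': 0.0, 'grip_width': 0.08824715435595228}
```

View pics/top0.png

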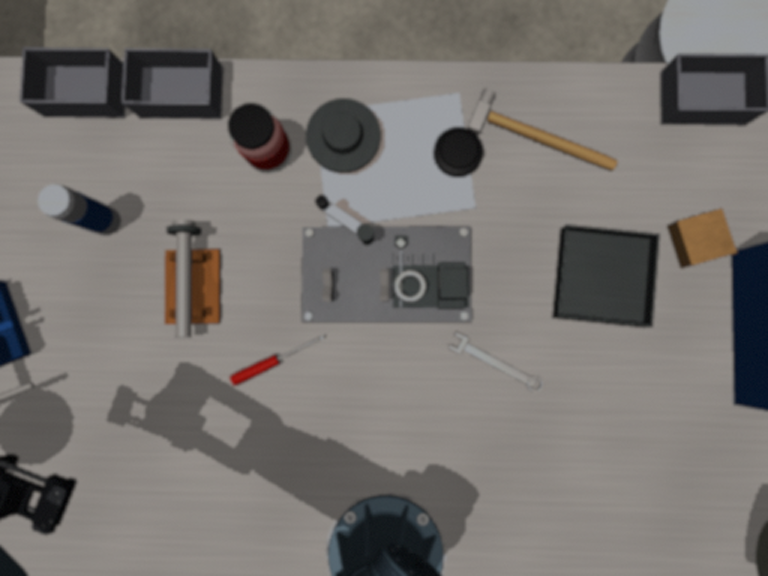

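View pics/side0.png

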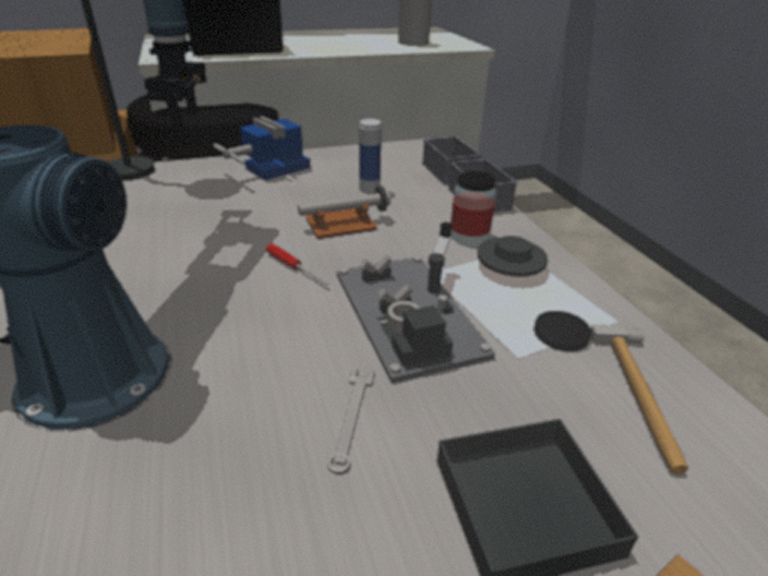

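Top view (1.5x): the jig plate spans about (302–472, 226–322), with the race at (410,286), the stop at (453,281), the pointer at (401,241) and the keeper pivot at (367,233) with its knob at (322,201). The axle lies in the rest around (184,280) with its flange up. The tray is centred at about (606,276).

```bash
python3 - <<'E'
from h import *
import pickle
T=pickle.load(open('top0.pkl','rb'));S=pickle.load(open('side0.pkl','rb'))
save(T,'z1.png',(195,125,320,220),6)
save(S,'z2.png',(215,140,335,260),5)
P=lambda u,v,z:ray(T,u/1.5,v/1.5,z).round(4)
for n,u,v,z in [('c-+',303,227,.015),('c--',471,226,.015),('c',472,321,.015),('c',302,322,.015),('race',410,286,.047),('pointer',401,241,.06),('pivot',367,233,.09),('knob',322,201,.116),('t',563,228,.045),('t',657,235,.045),('t',650,326,.045),('t',555,318,.045),('axle end',183,335,.055),('flange',184,229,.055)]: print(n,P(u,v,z))
E
```

```text
c-+ [0.6291 0.1764 0.015 ]
c-- [ 0.6363 -0.1567  0.015 ]
c [ 0.4486 -0.1607  0.015 ]
c [0.4403 0.1728 0.015 ]
race [ 0.5124 -0.038   0.047 ]
pointer [ 0.5969 -0.0193  0.06  ]
pivot [0.6059 0.0439 0.09  ]
knob [0.659  0.1256 0.116 ]
t [ 0.6295 -0.3296  0.045 ]
t [ 0.6188 -0.508   0.045 ]
t [ 0.4447 -0.4931  0.045 ]
t [ 0.4564 -0.3145  0.045 ]
axle end [0.4102 0.3929 0.055 ]
flange [0.6143 0.3999 0.055 ]
```

View pics/z1.png

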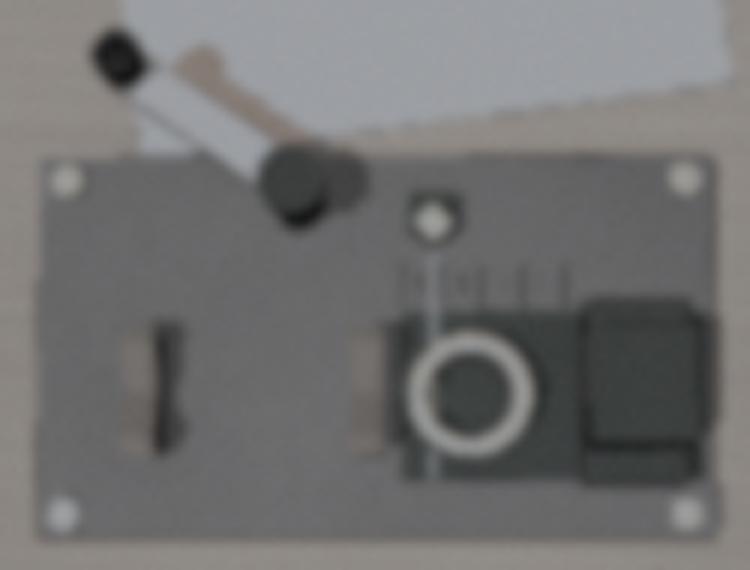

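View pics/z2.png

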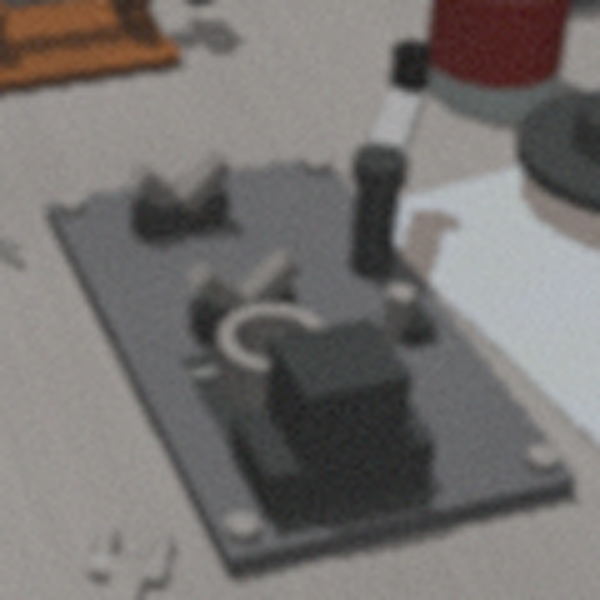

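The zoom shows the white index line at u≈432 (v 255–475) and the stop's top front edge at u≈583. The near vee is at u 350–385, the far vee at u 122–155, and the race is centred at about (471,395). The side zoom agrees with this layout.

```bash
cat >> h.py <<'E'
YAW=0.02
def go(p,psi,note=''):
    """remaining shift/turn (tool axes, move units) to TCP p with tool y at angle psi, pointing down"""
    o=r.get_obs(); q=o['tool_rot']; A=R.from_quat([q[1],q[2],q[3],q[0]])
    B=R.from_matrix(np.array([[-np.sin(psi),np.cos(psi),0],[np.cos(psi),np.sin(psi),0],[0,0,-1]]))
    s=A.inv().apply(np.array(p)-o['eef_pos'])/.08; t=(A.inv()*B).as_rotvec()/np.radians(30)
    print(note,'shift',s.round(3),'turn',t.round(3),'| t',round(o['time'],2),'pos',o['eef_pos'].round(4),'F',np.round(o['contact_force'],1),'w',round(o['grip_width'],4))
E
python3 - <<'E'
from h import *
import pickle
T=pickle.load(open('top0.pkl','rb'));S=pickle.load(open('side0.pkl','rb'))
Z=lambda u,v,z:ray(T,195+(u+.5)/6-.5,125+(v+.5)/6-.5,z)
# plate corners
C=np.array([Z(40,155,.015),Z(718,153,.015),Z(720,540,.015),Z(38,540,.015)]);print(C.round(4))
d=(C[0]+C[3]-C[1]-C[2])/2; e=(C[0]+C[1]-C[2]-C[3])/2; print('len',np.linalg.norm(d),np.linalg.norm(e),'yaw',-d[0]/d[1],e[1]/e[0])
B=np.array([Z(66,182,.018),Z(685,180,.018),Z(687,514,.018),Z(62,514,.018)]);d=(B[0]+B[3]-B[1]-B[2])/2;print('bolts',d,-d[0]/d[1],B.mean(0))
y=.02; xa=np.array([np.cos(y),np.sin(y),0]);ya=np.array([-np.sin(y),np.cos(y),0])
O=C.mean(0)-.025*xa+.0375*ya; O[2]=0; print('jig',O.round(4))
J=lambda p:np.array([(p-O)@xa,(p-O)@ya,p[2]]).round(4)
for n,u,v,z in [('line',432,260,.015),('line',431,470,.015),('stopfront',583,370,.091),('stopback',692,370,.091),('stoptop+x',640,302,.091),('stoptop-x',640,440,.091),('race',471,395,.047),('nv',350,390,.059),('nv',385,390,.059),('fv',122,390,.059),('fv',155,390,.059),('nvl',368,322,.059),('nvr',368,455,.059),('pivot',293,178,.1),('knob',120,58,.116)]: print(n,J(Z(u,v,z)),Z(u,v,z).round(4))
# orange mask rest, axle
im=T['color'];hsv=cv2.cvtColor(im,cv2.COLOR_RGB2HSV)
m=cv2.inRange(hsv,(5,120,60),(20,255,255)); m[:,160:]=0;m[:160]=0
ys,xs=np.nonzero(m);rc=cv2.minAreaRect(np.c_[xs,ys].astype(np.float32));print(rc,ray(T,*rc[0],.012))
for a in range(150,226,5): print(a, ' '.join(f'{k:3d}' for k in im[a,108:140].mean(1).astype(int)))
E
```

```text
[[ 0.6318  0.1788  0.015 ]
 [ 0.6381 -0.1574  0.015 ]
 [ 0.4469 -0.1604  0.015 ]
 [ 0.4405  0.174   0.015 ]]
len 0.33538675097723 0.19127135898091388 yaw 0.01888775623628629 0.020270507883814435
bolts [-0.00582451  0.30596117  0.        ] 0.019036768444452703 [0.53859404 0.01050295 0.018     ]
jig [0.5136 0.0457 0.    ]
line [ 0.0676 -0.0642  0.015 ] [ 0.5825 -0.0171  0.015 ]
line [-0.0363 -0.0636  0.015 ] [ 0.4786 -0.0186  0.015 ]
stopfront [ 0.0054 -0.1341  0.091 ] [ 0.5217 -0.0883  0.091 ]
stopback [ 0.0053 -0.1842  0.091 ] [ 0.5225 -0.1383  0.091 ]
stoptop+x [ 0.0368 -0.1605  0.091 ] [ 0.5536 -0.114   0.091 ]
stoptop-x [-0.0269 -0.1601  0.091 ] [ 0.4898 -0.1149  0.091 ]
race [-0.0022 -0.083   0.047 ] [ 0.5131 -0.0373  0.047 ]
nv [-0.0007 -0.0255  0.059 ] [0.5134 0.0202 0.059 ]
nv [-0.0008 -0.0421  0.059 ] [0.5137 0.0036 0.059 ]
fv [-0.0005  0.0829  0.059 ] [0.5114 0.1286 0.059 ]
fv [-0.0005  0.0672  0.059 ] [0.5117 0.1129 0.059 ]
nvl [ 0.0317 -0.0341  0.059 ] [0.5459 0.0123 0.059 ]
nvr [-0.0316 -0.0341  0.059 ] [0.4826 0.011  0.059 ]
pivot [ 0.0936 -0.0009  0.1   ] [0.6072 0.0467
[... 1595 characters left out ...]
  51  50  51  53  53  58  69  78  81  82
205 135 121 101  85  80  78  79  79  86 103 122 135 144 144 135 119 102  85  65  52  52  53  54  51  51  51  50  48  52  54  54  57
210 136 120  96  81  73  66  58  56  69  96 121 135 144 145 134 118 101  83  64  50  48  52  52  52  53  50  43  36  39  54  66  70
215 135 124 107  97  98 100 100  99 100 109 124 136 145 144 134 119 100  82  66  63  67  66  61  59  61  61  64  67  73  80  89  96
220 139 139 138 138 138 138 138 137 131 127 128 137 145 145 134 117 100  83  76 101 123 119  99  89  89  89  90  90  91  97 115 131
225 138 138 137 138 137 138 137 136 131 129 129 130 132 132 130 128 126 123 122 127 134 137 138 138 138 138 138 138 138 138 138 138
```

```bash
python3 - <<'E'
from h import *
import pickle
T=pickle.load(open('top0.pkl','rb'));S=pickle.load(open('side0.pkl','rb'))
a=ray(T,121.75,160,.055);b=ray(T,121.5,220,.055);print('axle pts',a,b,'dir',np.arctan2(a[1]-b[1],a[0]-b[0]))
im=T['color'].mean(2); print('end col',im[216:232,121].astype(int)); print('flange col',im[145:165,117].astype(int))
for v in (223.5,): print('end',ray(T,121.6,v,.06))
# cap height from two views: point under cap axis
for z in (.09,.1,.11,.12):
    print(z,proj(T,[.607,.0467,z])*1.0, proj(S,[.607,.0467,z]))
print('seen cap S',215+379/5,140+160/5)
print(proj(S,[.513,-.037,.047]),'race seen', 215+270/5,140+335/5)
go([.513,-.037,.12],.02)
E
```

```text
axle pts [0.59280678 0.40162576 0.055     ] [0.41965276 0.39476667 0.055     ] dir 0.039591958049376735
end col [145 144 145 144 145 145 145 140 134 132 135 139 140 140 139 137]
flange col [137 133 128 121 104  80  62  55  47  47  68  92 113 127 131 130 129 128
 129 130]
end [0.4096779  0.39219496 0.06      ]
0.09 [243.6581384  154.94077787] [289.74822501 172.10184723]
0.1 [243.42819702 154.3054861 ] [290.02166475 169.08497574]
0.11 [243.19409089 153.65868776] [290.29819083 166.03405268]
0.12 [242.95570581 153.00006738] [290.57785578 162.94849824]
seen cap S 290.8 172.0
[268.17278587 206.66540739] race seen 269.0 207.0
 shift [-6.204 -5.484  1.48 ] turn [-3.000e-03  1.000e-03  2.315e+00] | t 0.1 pos [0.1908 0.5419 0.2379] F [-0.4  0.1  0.4] w 0.0882
```

```bash
python3 -m creep '[[-1,-0.9,0,0,0,1,-1],[-1,-0.9,0,0,0,1,-1],[-1,-0.9,0,0,0,1,-1],[-1,-0.9,0,0,0,1,-1]]'
python3 -m creep '[[-1,-0.5,0,0,0,1,-1],[-1,-0.5,0,0,0,1,-1],[-1,-0.5,0,0,0,1,-1],[-1,-0.5,0,0,0,1,-1]]'
python3 -m creep '[[-1,0.8,0,0,0,0.315,-1],[-1,0.8,0,0,0,0.315,-1],[-1,0.8,0,0,0,0.315,-1]]'
python3 -m creep '[[-1,0.5,0,0,0,0,-1],[-1,0.5,0,0,0,0,-1]]'
python3 -m creep '[[-1,0.5,0,0,0,0,-1],[-1,0.5,0,0,0,0,-1]]'
python3 -m creep '[[-1,0.5,0,0,0,0,-1],[-1,0.5,0,0,0,0,-1],[-1,0.5,0,0,0,0,-1]]'
python3 -c "
from h import *
go([.513,-.0375,.022],.02)"
```

```text
time: 0.5
eef_pos: [0.2434, 0.4462, 0.2384]
tool_rot: [0.0, 0.422, 0.907, -0.0]
contact_force: [-0.3, 1.2, -0.6]
grip_width: 0.0881
grasp_force: 0.0
time: 0.9
eef_pos: [0.2646, 0.36, 0.2385]
tool_rot: [-0.0, 0.642, 0.767, -0.0]
contact_force: [0.7, -0.2, -0.1]
grip_width: 0.088
grasp_force: 0.0
time: 1.2
eef_pos: [0.3452, 0.2912, 0.2387]
tool_rot: [0.001, 0.702, 0.712, 0.0]
contact_force: [-0.3, 0.3, 0.1]
grip_width: 0.088
grasp_force: 0.0
time: 1.4
eef_pos: [0.3833, 0.2143, 0.2384]
tool_rot: [-0.0, 0.699, 0.715, -0.0]
contact_force: [0.4, 0.4, -0.1]
grip_width: 0.0878
grasp_force: 0.0
time: 1.6
eef_pos: [0.4253, 0.1343, 0.2386]
tool_rot: [-0.0, 0.7, 0.714, -0.0]
contact_force: [0.1, 1.3, -0.3]
grip_width: 0.0881
grasp_force: 0.0
time: 1.9
eef_pos: [0.4681, 0.0533, 0.2386]
tool_rot: [0.0, 0.702, 0.712, -0.0]
contact_force: [0.7, -0.1, -0.6]
grip_width: 0.0882
grasp_force: 0.0
 shift [-1.141  0.543  2.708] turn [ 0.     0.002 -0.009] | t 1.9 pos [0.4681 0.0533 0.2386] F [ 0.7 -0.1 -0.6] w 0.0882
```

```bash
python3 -m creep '[[-1,0.543,0,0,0,0,-1],[-1,0.543,0,0,0,0,-1],[-1,0.543,0,0,0,0,-1]]' >/dev/null
python3 -m creep '[[-0.141,0,1,0,0,0,-1],[-0.141,0,1,0,0,0,-1],[-0.141,0,1,0,0,0,-1]]' >/dev/null
python3 -m creep '[[0,0,0.8,0,0,0,-1],[0,0,0.8,0,0,0,-1],[0,0,0.8,0,0,0,-1]]' >/dev/null
python3 -m creep '[[0,0,0.5,0,0,0,-1],[0,0,0.9,0,0,0,-1],[0,0,0.9,0,0,0,-1],[0,0,0.9,0,0,0,-1]]'
python3 -c "
from h import *
go([.513,-.0375,.022],.02)"
python3 -m creep '[[0,0,0,0,0,0,1],[0,0,0,0,0,0,1],[0,0,0,0,0,0,1],[0,0,0,0,0,0,1],[0,0,0,0,0,0,1]]'
python3 -m creep '[[0,0,-0.2,0,0,0,1],[0,0,-0.5,0,0,0,1],[0,0,-1,0,0,0,1],[0,0,-1,0,0,0,1]]'
python3 -c "
from h import *
go([.5374,-.4113,.014],.02)
c=cam('top');save(c,'t1.png',(170,110,470,270),2.5)"
```

```text
time: 3.2
eef_pos: [0.513, -0.0337, 0.0246]
tool_rot: [0.001, 0.7, 0.714, 0.0]
contact_force: [0.6, 0.2, 1.0]
grip_width: 0.0879
grasp_force: 0.0
 shift [-0.047 -0.001  0.033] turn [0.002 0.001 0.   ] | t 3.2 pos [ 0.513  -0.0337  0.0246] F [0.6 0.2 1. ] w 0.0879
time: 3.7
eef_pos: [0.5132, -0.0341, 0.024]
tool_rot: [0.001, 0.7, 0.714, 0.001]
contact_force: [0.7, 1.1, 6.5]
grip_width: 0.0589
grasp_force: 29.8
time: 4.1
eef_pos: [0.5149, -0.0346, 0.1072]
tool_rot: [0.003, 0.7, 0.714, 0.002]
contact_force: [1.3, 0.0, -2.5]
grip_width: 0.0582
grasp_force: 29.7
 shift [-4.71   0.178  1.178] turn [ 0.014  0.005 -0.   ] | t 4.1 pos [ 0.5149 -0.0346  0.1072] F [ 1.3  0.  -2.5] w 0.0582
```

View pics/t1.png

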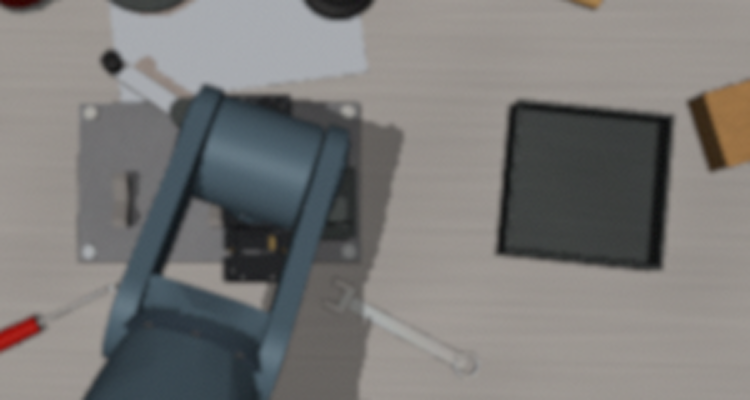

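The race is held (opening 58 mm) and hidden under the arm; the tray is clear on the right. Next I carry the race there.

```bash
python3 -m creep '[[0,0,-0.5,0,0,0,1],[-1,0,-0.5,0,0,0,1],[-1,0,-0.5,0,0,0,1],[-1,0,-0.5,0,0,0,1]]' >/dev/null
python3 -m creep '[[-1,0.06,0,0,0,0,1],[-1,0.06,0,0,0,0,1]]' >/dev/null
python3 -m creep '[[-1,0.06,0,0,0,0,1],[-1,0.06,0,0,0,0,1]]' >/dev/null
python3 -m creep '[[-1,0.06,0,0,0,0,1],[-1,0.06,0,0,0,0,1]]' >/dev/null
python3 -m creep '[[-0.71,0,0,0,0,0,1],[-0.71,0,0,0,0,0,1],[-0.71,0,0.2,0,0,0,1],[-0.71,0,0.7,0,0,0,1],[-0.71,0,0.7,0,0,0,1]]' 
python3 -m creep '[[0,0,0.5,0,0,0,1],[0,0,0.8,0,0,0,1],[0,0,0.95,0,0,0,1],[0,0,0.95,0,0,0,1],[0,0,0.95,0,0,0,1]]'
python3 -c "
from h import *
go([.5374,-.4113,.014],.02)"
```

```text
time: 5.65
eef_pos: [0.53, -0.4041, 0.0782]
tool_rot: [-0.007, 0.7, 0.714, 0.001]
contact_force: [-1.2, 1.2, -3.2]
grip_width: 0.0589
grasp_force: 29.7
time: 6.15
eef_pos: [0.5343, -0.4092, 0.0113]
tool_rot: [-0.0, 0.7, 0.714, 0.0]
contact_force: [0.3, -0.0, -2.3]
grip_width: 0.0589
grasp_force: 29.8
 shift [-0.027  0.039 -0.034] turn [ 0.    -0.     0.002] | t 6.15 pos [ 0.5343 -0.4092  0.0113] F [ 0.3 -0.  -2.3] w 0.0589
```

```bash
python3 -m creep '[[0,0,0,0,0,0,-1],[0,0,0,0,0,0,-1],[0,0,0,0,0,0,-1],[0,0,0,0,0,0,-1]]'
python3 -m creep '[[0,0,-0.3,0,0,0,-1],[0,0,-1,0,0,0,-1],[0,0,-1,0,0,0,-1],[0,0,-1,0,0,0,-1]]' >/dev/null
python3 -m creep '[[0.3,0,-0.4,0,0,0,0],[1,-0.06,-0.4,0,0,0,1],[1,-0.06,-0.4,0,0,0,1]]' >/dev/null
python3 -m creep '[[1,-0.06,0,0,0,0,1],[1,-0.06,0,0,0,0,1],[1,-0.06,0,0,0,0,1]]' >/dev/null
python3 -c "
from h import *
go([.5183,-.189,.055],.02)
c=cam('top');save(c,'t2.png',(170,110,470,270),2.5)"
```

```text
time: 6.55
eef_pos: [0.534, -0.4104, 0.0111]
tool_rot: [0.0, 0.7, 0.714, -0.0]
contact_force: [-0.1, -0.2, 0.2]
grip_width: 0.0875
grasp_force: 0.0
 shift [0.712 0.005 0.821] turn [-0.007 -0.007  0.006] | t 7.55 pos [ 0.5195 -0.2462  0.1205] F [ 0.4 -0.4 -0. ] w 0.0427
```

View pics/t2.png

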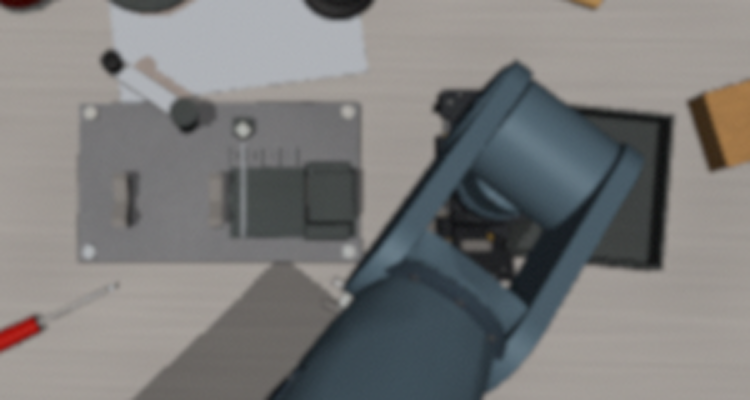

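The slideway is clear, the race is in the tray (hidden by the arm), the white line is at u≈243 and the stop's front edge is at u≈306. I measure both edges at subpixel level while lowering the closed fingers behind the stop.

```bash
python3 -m creep '[[0,0,0.5,0,0,0,1],[0,0,0.82,0,0,0,1],[0.2,0,0.82,0,0,0,1],[0.2,0,0.82,0,0,0,1],[0.2,0,0.82,0,0,0,1]]'
cat >> h.py <<'E'
O=np.array([.5136,.0457,0]); xa=np.array([np.cos(YAW),np.sin(YAW),0]); ya=np.array([-np.sin(YAW),np.cos(YAW),0])
J=lambda p:np.array([(np.array(p)-O)@xa,(np.array(p)-O)@ya,p[2]])
W=lambda x,y,z:O+x*xa+y*ya+np.array([0,0,z])
def prof(c,z,x0,x1,y0,y1,n=241):
    """mean brightness on the plane z along jig y, averaged over jig x x0..x1"""
    ys=np.linspace(y0,y1,n); g=c['color'].astype(np.float32).mean(2); out=0
    xs=np.linspace(x0,x1,15)
    uv=np.array([[proj(c,W(x,y,z)) for y in ys] for x in xs]).astype(np.float32)
    return ys, cv2.remap(g,uv[...,0],uv[...,1],cv2.INTER_CUBIC).mean(0)
E
python3 - <<'E'
from h import *
c=cam('top')
ys,p=prof(c,.015,-.03,.03,-.09,-.04,51)
for a,b in zip(ys,p): print(f'{a:.3f}:{b:.0f}',end=' ')
print()
ys,p=prof(c,.091,-.02,.02,-.2,-.12,81)
for a,b in zip(ys,p): print(f'{a:.3f}:{b:.0f}',end=' ')
# z/offset crop, stretched contrast
im=c['color'][160:215,255:320,::-1].astype(float); cv2.imwrite('pics/stop.png',cv2.resize(np.clip(im*3-60,0,255).astype(np.uint8),None,fx=10,fy=10,interpolation=cv2.INTER_CUBIC))
E
```

```text
time: 8.1
eef_pos: [0.5215, -0.235, 0.0582]
tool_rot: [0.001, 0.7, 0.714, 0.0]
contact_force: [0.3, 0.1, -0.4]
grip_width: 0.0007
grasp_force: 0.0
-0.090:74 -0.089:74 -0.088:74 -0.087:74 -0.086:74 -0.085:74 -0.084:74 -0.083:74 -0.082:74 -0.081:74 -0.080:75 -0.079:75 -0.078:75 -0.077:75 -0.076:74 -0.075:74 -0.074:75 -0.073:76 -0.072:78 -0.071:83 -0.070:89 -0.069:96 -0.068:105 -0.067:113 -0.066:118 -0.065:121 -0.064:120 -0.063:116 -0.062:109 -0.061:102 -0.060:94 -0.059:85 -0.058:80 -0.057:77 -0.056:74 -0.055:72 -0.054:72 -0.053:71 -0.052:71 -0.051:71 -0.050:72 -0.049:74 -0.048:76 -0.047:79 -0.046:81 -0.045:84 -0.044:88 -0.043:90 -0.042:94 -0.041:100 -0.040:104 
-0.200:144 -0.199:138 -0.198:128 -0.197:117 -0.196:108 -0.195:97 -0.194:89 -0.193:82 -0.192:74 -0.191:69 -0.190:65 -0.189:62 -0.188:61 -0.187:61 -0.186:63 -0.185:65 -0.184:67 -0.183:69 -0.182:70 -0.181:71 -0.180:72 -0.179:71 -0.178:72 -0.177:72 -0.176:72 -0.175:72 -0.174:72 -0.173:72 -0.172:72 -0.171:72 -0.170:72 -0.169:72 -0.168:72 -0.167:72 -0.166:72 -0.165:72 -0.164:73 -0.163:73 -0.162:73 -0.161:73 -0.160:73 -0.159:73 -0.158:73 -0.157:73 -0.156:72 -0.155:72 -0.154:72 -0.153:72 -0.152:72 -0.151:72 -0.150:72 -0.149:72 -0.148:72 -0.147:72 -0.146:72 -0.145:72 -0.144:72 -0.143:71 -0.142:71 -0.141:70 -0.140:69 -0.139:68 -0.138:66 -0.137:63 -0.136:61 -0.135:59 -0.134:59 -0.133:60 -0.132:62 -0.131:65 -0.130:67 -0.129:69 -0.128:70 -0.127:71 -0.126:72 -0.125:72 -0.124:72 -0.123:72 -0.122:72 -0.121:72 -0.120:72
```

View pics/stop.png

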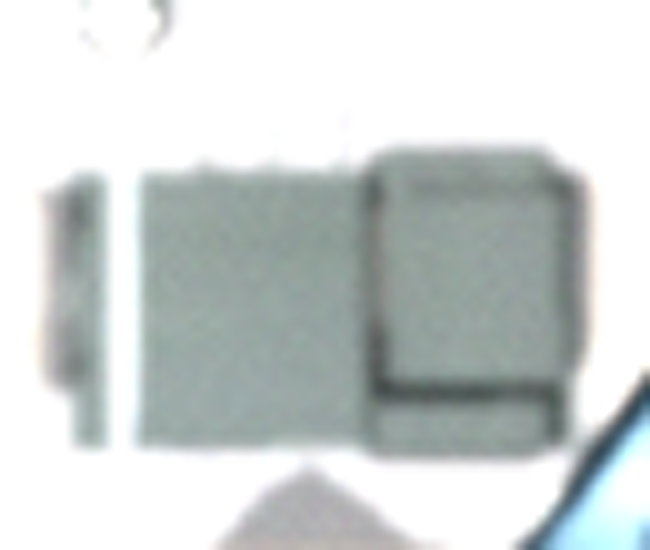

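The contrast crop puts the line at jig y −0.0647. The stop's top front edge, at the right of its dark band, is at about −0.137, so roughly 72 mm is left to travel.

```bash
python3 -m creep '[[0.4,0,0,0,0,0,1],[0.75,-0.02,0,0,0,0,1],[0.75,-0.02,0,0,0,0,1],[0.75,-0.02,0,0,0,0,1]]'
python3 -c "
from h import *
print(J(r.get_obs()['eef_pos']));go(W(0,-.195,.055),.02)"
```

```text
time: 8.55
eef_pos: [0.519, -0.1751, 0.0585]
tool_rot: [0.001, 0.7, 0.715, 0.0]
contact_force: [0.3, -0.2, 0.2]
grip_width: 0.0003
grasp_force: 0.0
[ 0.00095413 -0.22088268  0.05851552]
 shift [ 0.324 -0.012  0.043] turn [0.004 0.004 0.002] | t 8.55 pos [ 0.519  -0.1751  0.0585] F [ 0.3 -0.2  0.2] w 0.0003
```

```bash
python3 -m creep '[[0.15,-0.01,0.03,0,0,0,1],[0.2,-0.01,0.03,0,0,0,1],[0.25,-0.01,0.03,0,0,0,1],[0.3,-0.01,0.03,0,0,0,1],[0.3,-0.01,0.03,0,0,0,1]]'
python3 -m creep '[[0.04,0,0,0,0,0,1],[0.04,0,0,0,0,0,1]]'
python3 -m creep '[[0.04,0,0,0,0,0,1],[0.04,0,0,0,0,0,1]]'
python3 -m creep '[[0.04,0,0,0,0,0,1],[0.04,0,0,0,0,0,1]]'
python3 -m creep '[[0.04,0,0,0,0,0,1],[0.04,0,0,0,0,0,1]]'
python3 -c "
from h import *
print(J(r.get_obs()['eef_pos']))"
```

```text
time: 9.05
eef_pos: [0.5167, -0.1521, 0.0547]
tool_rot: [0.001, 0.7, 0.714, -0.001]
contact_force: [-1.3, -7.1, -3.0]
grip_width: 0.0005
grasp_force: 3.6
time: 9.25
eef_pos: [0.5167, -0.1509, 0.0548]
tool_rot: [0.002, 0.7, 0.714, -0.002]
contact_force: [-1.9, -15.6, -5.4]
grip_width: 0.0005
grasp_force: 7.7
time: 9.45
eef_pos: [0.5166, -0.1483, 0.0548]
tool_rot: [0.003, 0.7, 0.714, -0.002]
contact_force: [-1.4, -17.7, -7.3]
grip_width: 0.0003
grasp_force: 8.9
time: 9.65
eef_pos: [0.5166, -0.1453, 0.0549]
tool_rot: [0.003, 0.7, 0.714, -0.002]
contact_force: [-2.7, -18.2, -6.7]
grip_width: 0.0005
grasp_force: 9.2
time: 9.85
eef_pos: [0.5165, -0.1421, 0.0548]
tool_rot: [0.003, 0.7, 0.714, -0.002]
contact_force: [-2.4, -18.7, -7.2]
grip_width: 0.0005
grasp_force: 9.2
[-0.00086606 -0.18778549  0.05480325]
```

```bash
python3 -m creep '[[0.1,0,0,0,0,0,1],[0.2,0,0,0,0,0,1],[0.3,0,0,0,0,0,1],[0.4,0,0,0,0,0,1],[0.5,0,0,0,0,0,1],[0.6,0,0,0,0,0,1],[0.65,0,0,0,0,0,1],[0.65,0,0,0,0,0,1]]'
python3 -c "
from h import *
print(J(r.get_obs()['eef_pos']))"
python3 -m creep '[[-0.5,0,0,0,0,0,1],[-1,0,0,0,0,0,1],[-1,0,0,0,0,0,1]]' >/dev/null
python3 -m creep '[[-0.5,0,0,0,0,0,1],[-0.8,0,0,0,0,0,1],[-0.8,0,0,0,0,0,1]]' 
python3 - <<'E'
from h import *
c=cam('top')
im=c['color'][160:215,255:320,::-1].astype(float); cv2.imwrite('pics/stop2.png',cv2.resize(np.clip(im*3-60,0,255).astype(np.uint8),None,fx=10,fy=10,interpolation=cv2.INTER_CUBIC))
for z,x0,x1 in ((.015,.047,.06),(.046,-.042,-.032),(.091,-.02,.02)):
    ys,p=prof(c,z,x0,x1,-.145,-.05,96); print(z,' '.join(f'{-a*1000:.0f}:{b:.0f}' for a,b in zip(ys,p) if a>-.095 or a<-.115))
print(J(r.get_obs()['eef_pos']))
E
```

```text
time: 10.65
eef_pos: [0.5154, -0.0893, 0.0548]
tool_rot: [0.002, 0.7, 0.714, -0.002]
contact_force: [-2.6, -15.8, -3.4]
grip_width: 0.0005
grasp_force: 8.1
[-0.00090249 -0.13499506  0.05479473]
time: 11.25
eef_pos: [0.5186, -0.2321, 0.055]
tool_rot: [0.001, 0.701, 0.713, -0.0]
contact_force: [-0.1, 0.7, 0.3]
grip_width: 0.0004
grasp_force: 0.0
0.015 145:119 144:119 143:119 142:119 141:119 140:119 139:119 138:119 137:119 136:118 135:117 134:115 133:111 132:108 131:104 130:101 129:100 128:100 127:102 126:104 125:106 124:108 123:109 122:109 121:109 120:108 119:107 118:107 117:107 116:107 94:108 93:108 92:105 91:103 90:100 89:97 88:97 87:98 86:100 85:101 84:102 83:103 82:102 81:101 80:101 79:101 78:103 77:105 76:108 75:110 74:113 73:113 72:113 71:114 70:114 69:116 68:120 67:124 66:128 65:131 64:132 63:131 62:127 61:123 60:118 59:114 58:113 57:113 56:113 55:114 54:115 53:114 52:113 51:112 50:112
0.046 145:76 144:76 143:76 142:76 141:76 140:76 139:76 138:76 137:77 136:77 135:77 134:77 133:76 132:75 131:73 130:70 129:67 128:63 127:60 126:59 125:58 124:60 123:63 122:65 121:67 120:69 119:70 118:70 117:71 116:71 94:72 93:72 92:72 91:72 90:72 89:72 88:72 87:72 86:72 85:73 84:73 83:73 82:73 81:73 80:73 79:73 78:73 77:74 76:75 75:75 74:76 73:77 72:78 71:81 70:86 69:91 68:99 67:106 66:111 65:114 64:114 63:110 62:104 61:98 60:91 59:85 58:81 57:79 56:77 55:78 54:80 53:83 52:86 51:91 50:97
0.091 145:71 144:71 143:71 142:70 141:70 140:67 139:65 138:62 137:57 136:54 135:51 134:48 133:47 132:46 131:46 130:46 129:47 128:48 127:51 126:54 125:58 124:62 123:66 122:69 121:71 120:72 119:73 118:73 117:73 116:73 94:73 93:73 92:73 91:73 90:72 89:72 88:73 87:73 86:73 85:72 84:72 83:72 82:72 81:72 80:72 79:72 78:71 77:71 76:71 75:70 74:72 73:73 72:75 71:82 70:89 69:97 68:107 67:115 66:120 65:121 64:119 63:112 62:104 61:96 60:86 59:81 58:77 57:73 56:72 55:72 54:71 53:70 52:70 51:71 50:72
[-0.00100668 -0.2759872   0.05463397]
```

View pics/stop2.png

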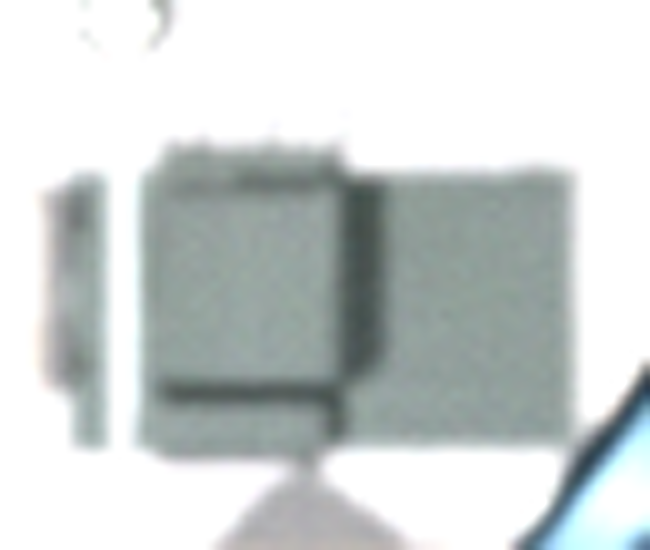

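The front edge is now about u 160–165 against the line centre at u 123. That leaves about 10.5–11 mm, consistent with the finger contact estimate. I push about 8 mm more, then look.

```bash
python3 -m creep '[[0.5,0,0,0,0,0,1],[1,0,0,0,0,0,1],[1,0,0,0,0,0,1],[1,0,0,0,0,0,1]]' >/dev/null
python3 -m creep '[[0.4,0,0,0,0,0,1],[0.6,0,0,0,0,0,1],[0.7,0,0,0,0,0,1],[0.7,0,0,0,0,0,1]]'
python3 -c "
from h import *
print(J(r.get_obs()['eef_pos']))"
python3 -m creep '[[0.04,0,0,0,0,0,1],[0.08,0,0,0,0,0,1],[0.08,0,0,0,0,0,1]]'
python3 -c "
from h import *
print(J(r.get_obs()['eef_pos']))"
```

```text
time: 12.1
eef_pos: [0.5155, -0.0932, 0.0547]
tool_rot: [0.0, 0.7, 0.715, -0.0]
contact_force: [-0.8, 0.3, 0.4]
grip_width: 0.0005
grasp_force: 0.0
[-0.00084106 -0.13895341  0.05471991]
time: 12.4
eef_pos: [0.5157, -0.0893, 0.0549]
tool_rot: [0.001, 0.7, 0.714, -0.001]
contact_force: [-0.1, -6.1, -0.6]
grip_width: 0.0005
grasp_force: 3.1
[-0.00062928 -0.13498975  0.05486443]
```

```bash
python3 -m creep '[[0.03,0,0,0,0,0,1],[0.06,0,0,0,0,0,1],[0.09,0,0,0,0,0,1],[0.11,0,0,0,0,0,1],[0.11,0,0,0,0,0,1]]'
python3 -c "
from h import *
print(J(r.get_obs()['eef_pos']))"
```

```text
time: 12.9
eef_pos: [0.5156, -0.0833, 0.0549]
tool_rot: [0.003, 0.7, 0.714, -0.002]
contact_force: [-2.4, -19.5, -4.6]
grip_width: 0.0003
grasp_force: 9.3
[-0.00057914 -0.12900018  0.05493509]
```

```bash
python3 -m creep '[[0.025,0,0,0,0,0,1],[0.025,0,0,0,0,0,1]]'
python3 -c "
from h import *
print(J(r.get_obs()['eef_pos']))"
python3 -m creep '[[-0.5,0,0,0,0,0,1],[-1,0,0,0,0,0,1],[-1,0,0,0,0,0,1]]' >/dev/null
python3 -m creep '[[-0.5,0,0,0,0,0,1],[-0.8,0,0,0,0,0,1],[-0.8,0,0,0,0,0,1]]' >/dev/null
python3 - <<'E'
from h import *
c=cam('top');s=cam('side')
a=c['color'][165:212,262:305,::-1].astype(float); a=np.clip(a*2.5-50,0,255).astype(np.uint8); a=cv2.resize(a,None,fx=9,fy=9,interpolation=cv2.INTER_CUBIC)
b=s['color'][180:250,250:310,::-1].astype(float); b=np.clip(b*2-20,0,255).astype(np.uint8); b=cv2.resize(b,None,fx=6,fy=6,interpolation=cv2.INTER_CUBIC)[:423]
cv2.imwrite('pics/stop3.png',np.hstack([a,b[:a.shape[0]]]) if b.shape[0]>=a.shape[0] else a)
for z,x0,x1 in ((.046,-.042,-.032),(.046,.032,.042),(.091,-.02,.02)):
    ys,p=prof(c,z,x0,x1,-.13,-.05,81); print(z,' '.join(f'{-a*1000:.0f}:{b:.0f}' for a,b in zip(ys,p) if a>-.085 or a<-.11))
E
```

```text
time: 13.1
eef_pos: [0.5156, -0.0814, 0.055]
tool_rot: [0.003, 0.7, 0.714, -0.002]
contact_force: [-2.5, -19.4, -3.6]
grip_width: 0.0005
grasp_force: 9.5
[-0.00057801 -0.12710255  0.05495682]
0.046 130:77 129:77 128:76 127:76 126:75 125:73 124:71 123:68 122:64 121:62 120:59 119:57 118:56 117:57 116:58 115:60 114:63 113:65 112:67 111:69 84:72 83:71 82:71 81:71 80:72 79:72 78:72 77:72 76:72 75:72 74:73 73:73 72:74 71:77 70:83 69:89 68:97 67:105 66:111 65:114 64:114 63:110 62:104 61:98 60:91 59:85 58:82 57:79 56:77 55:77 54:79 53:82 52:86 51:91 50:98
0.046 130:79 129:76 128:75 127:75 126:76 125:76 124:77 123:76 122:74 121:71 120:67 119:64 118:62 117:60 116:60 115:60 114:61 113:62 112:63 111:63 84:69 83:69 82:69 81:68 80:68 79:68 78:69 77:69 76:69 75:69 74:70 73:70 72:72 71:77 70:83 69:90 68:101 67:109 66:116 65:121 64:121 63:119 62:114 61:109 60:103 59:98 58:95 57:93 56:92 55:92 54:92 53:92 52:93 51:95 50:97
0.091 130:63 129:58 128:55 127:52 126:49 125:48 124:47 123:46 122:45 121:45 120:45 119:46 118:50 117:54 116:58 115:63 114:67 113:70 112:72 111:73 84:72 83:72 82:72 81:72 80:72 79:72 78:72 77:72 76:72 75:71 74:72 73:71 72:72 71:76 70:81 69:88 68:98 67:107 66:114 65:117 64:116 63:110 62:103 61:95 60:86 59:81 58:77 57:74 56:72 55:72 54:71 53:70 52:70 51:70 50:72
```

View pics/stop3.png

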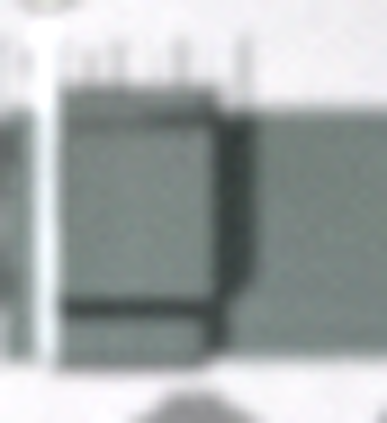

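The top view shows the stop edge just reaching the line's near side (line u≈45, stop's left edge u≈60). Line occlusion and edge shift both put it about 1–1.8 mm short, so I nudge it 1 mm more for margin.

```bash
python3 -m creep '[[0.5,0,0,0,0,0,1],[1,0,0,0,0,0,1],[1,0,0,0,0,0,1],[1,0,0,0,0,0,1]]' >/dev/null
python3 -m creep '[[0.4,0,0,0,0,0,1],[0.6,0,0,0,0,0,1],[0.78,0,0,0,0,0,1],[0.78,0,0,0,0,0,1]]' >/dev/null
python3 -c "
from h import *
print(J(r.get_obs()['eef_pos']))"
for i in 1 ; do python3 -m creep '[[0.02,0,0,0,0,0,1],[0.04,0,0,0,0,0,1],[0.04,0,0,0,0,0,1]]'; done
python3 -c "
from h import *
print(J(r.get_obs()['eef_pos']))"
```

```text
[-0.00080927 -0.12340022  0.05478281]
time: 14.9
eef_pos: [0.5153, -0.0775, 0.0549]
tool_rot: [0.001, 0.7, 0.714, -0.001]
contact_force: [-2.4, -10.4, -1.6]
grip_width: 0.0005
grasp_force: 5.1
[-0.00072825 -0.12321139  0.05485686]
```

```bash
python3 -m creep '[[-0.5,0,0,0,0,0,1],[-1,0,0,0,0,0,1],[-1,0,0,0,0,0,1]]' >/dev/null
python3 -m creep '[[-0.5,0,0,0,0,0,1],[-0.8,0,0,0,0,0,1],[-0.8,0,0,0,0,0,1]]' >/dev/null
python3 - <<'E'
from h import *
c=cam('top')
for z,x0,x1 in ((.046,-.042,-.032),(.046,.032,.042),(.091,-.02,.02)):
    ys,p=prof(c,z,x0,x1,-.13,-.05,81); print(z,' '.join(f'{-a*1000:.0f}:{b:.0f}' for a,b in zip(ys,p) if a>-.075 or a<-.11))
    k=(ys>-.0735)&(ys<-.0565); print('line excess',(p[k]-72).sum())
E
```

```text
0.046 130:77 129:77 128:77 127:77 126:77 125:77 124:77 123:77 122:77 121:76 120:75 119:72 118:69 117:66 116:62 115:59 114:58 113:58 112:61 111:64 74:72 73:72 72:72 71:72 70:72 69:72 68:72 67:72 66:72 65:73 64:74 63:74 62:75 61:76 60:76 59:77 58:77 57:77 56:78 55:78 54:80 53:82 52:85 51:90 50:97
line excess 34.123024
0.046 130:84 129:82 128:81 127:80 126:79 125:79 124:79 123:79 122:79 121:78 120:76 119:73 118:70 117:66 116:63 115:60 114:59 113:59 112:60 111:61 74:69 73:68 72:68 71:68 70:68 69:69 68:70 67:71 66:73 65:76 64:79 63:83 62:86 61:88 60:89 59:91 58:92 57:92 56:93 55:92 54:92 53:92 52:93 51:95 50:97
line excess 108.27003
0.091 130:70 129:67 128:65 127:62 126:58 125:54 124:52 123:49 122:48 121:47 120:46 119:47 118:47 117:47 116:48 115:50 114:51 113:54 112:58 111:61 74:72 73:72 72:72 71:72 70:72 69:72 68:71 67:70 66:69 65:68 64:67 63:67 62:67 61:67 60:69 59:70 58:72 57:73 56:73 55:72 54:71 53:70 52:70 51:71 50:72
line excess -32.912117
```

```bash
python3 - <<'E'
from h import *
c=cam('top')
ys,p=prof(c,.015,.05,.065,-.08,-.05,121); b=np.interp(ys,[ys[0],ys[-1]],[p[:8].mean(),p[-8:].mean()]); w=np.clip(p-b-3,0,None); print('line',(ys*w).sum()/w.sum())
print('camera jig',J(-c['R'].T@c['t']))
for z,x0,x1 in ((.046,.042,.047),(.046,-.047,-.042),(.091,-.02,.02)):
    ys,p=prof(c,z,x0,x1,-.135,-.045,91); print(z,x0,' '.join(f'{-a*1000:.0f}:{b:.0f}' for a,b in zip(ys,p)))
E
```

```text
line -0.06412414660486765
camera jig [-0.10335541 -0.07189457  1.19900587]
0.046 0.042 135:118 134:116 133:115 132:113 131:109 130:106 129:104 128:103 127:104 126:106 125:110 124:113 123:115 122:116 121:115 120:113 119:110 118:107 117:102 116:99 115:96 114:92 113:91 112:90 111:87 110:86 109:84 108:84 107:84 106:85 105:86 104:87 103:88 102:89 101:90 100:90 99:90 98:90 97:90 96:90 95:91 94:91 93:90 92:89 91:87 90:85 89:83 88:82 87:82 86:83 85:84 84:85 83:85 82:85 81:84 80:83 79:83 78:83 77:84 76:85 75:86 74:87 73:87 72:86 71:86 70:86 69:87 68:91 67:95 66:99 65:105 64:108 63:111 62:114 61:114 60:114 59:115 58:115 57:116 56:116 55:116 54:116 53:114 52:113 51:112 50:112 49:112 48:113 47:115 46:117 45:119
0.046 -0.047 135:105 134:104 133:104 132:104 131:104 130:104 129:104 128:104 127:105 126:105 125:106 124:106 123:106 122:106 121:106 120:106 119:105 118:105 117:103 116:101 115:100 114:97 113:95 112:93 111:90 110:87 109:85 108:83 107:82 106:81 105:80 104:80 103:80 102:80 101:80 100:81 99:81 98:81 97:81 96:81 95:81 94:81 93:81 92:81 91:81 90:81 89:81 88:81 87:81 86:81 85:81 84:81 83:81 82:81 81:81 80:81 79:81 78:82 77:82 76:82 75:81 74:81 73:81 72:80 71:81 70:81 69:81 68:82 67:83 66:84 65:87 64:90 63:93 62:97 61:100 60:102 59:104 58:104 57:104 56:104 55:104 54:105 53:106 52:107 51:109 50:111 49:114 48:116 47:118 46:119 45:120
0.091 -0.02 135:71 134:71 133:71 132:71 131:70 130:69 129:67 128:65 127:62 126:57 125:54 124:52 123:49 122:48 121:47 120:47 119:47 118:47 117:47 116:48 115:50 114:51 113:54 112:58 111:62 110:65 109:68 108:70 107:72 106:72 105:72 104:73 103:73 102:73 101:73 100:73 99:73 98:73 97:73 96:73 95:73 94:73 93:73 92:73 91:73 90:73 89:73 88:73 87:74 86:74 85:74 84:73 83:73 82:73 81:73 80:73 79:72 78:72 77:72 76:72 75:72 74:72 73:72 72:72 71:72 70:72 69:72 68:71 67:70 66:69 65:68 64:67 63:66 62:67 61:68 60:69 59:71 58:72 57:73 56:73 55:72 54:71 53:70 52:70 51:70 50:72 49:74 48:76 47:78 46:83 45:86
```

From the −x flank's front and back edges, the stop face is at about jig y −0.063 and the line is at −0.0645. That is about 1.5 mm past centre, inside tolerance, and the gripper is off it. Now the axle.

```bash
python3 -m creep '[[0,0,-0.6,0,0,0,1],[0.5,0,-1,0,0,0,0],[0.5,0,-1,0,0,0,-1]]' >/dev/null
python3 -m creep '[[0.5,0,-0.5,0,0,0,-1],[1,0,-0.8,0,0,0,-1],[1,0,-0.8,0,0,0,-1]]' >/dev/null
python3 -m creep '[[1,0,0,0,0,0,-1],[1,0,0,0,0,0,-1]]' >/dev/null
python3 -m creep '[[1,0,0,0,0,0,-1],[1,0,0,0,0,0,-1]]' >/dev/null
python3 -m creep '[[1,0,0,0,0,1,-1],[1,0,0,0,0,1,-1],[1,0,0,0,0,1,-1],[1,0,0,0,0,1,-1]]' >/dev/null
python3 -m creep '[[0.875,-0.485,0,0,0,1,-1],[0.875,-0.485,0,0,0,1,-1],[0.875,-0.485,0,0,0,1,-1],[0.875,-0.485,0,0,0,1,-1]]' >/dev/null
python3 -m creep '[[0.515,-0.857,0,0,0,0.97,-1],[0.515,-0.857,0,0,0,0.97,-1],[0.515,-0.857,0,0,0,0.97,-1],[0.515,-0.857,0,0,0,0.97,-1],[0.515,-0.857,0,0,0,0.97,-1]]'
python3 -c "
from h import *
go([.520,.3988,.040],-1.531)"
```

```text
time: 17.9
eef_pos: [0.5093, 0.3012, 0.1969]
tool_rot: [0.0, 1.0, 0.018, -0.001]
contact_force: [-0.3, 0.6, -0.6]
grip_width: 0.0879
grasp_force: 0.0
 shift [ 0.183 -1.216  1.959] turn [ 0.002  0.005 -0.006] | t 17.9 pos [0.5093 0.3012 0.1969] F [-0.3  0.6 -0.6] w 0.0879
```

```bash
python3 -m creep '[[0.183,-1,0,0,0,0,-1],[0.183,-1,0,0,0,0,-1],[0.183,-1,0,0,0,0,-1]]' >/dev/null
python3 -m creep '[[0,-0.216,0.5,0,0,0,-1],[0,-0.216,1,0,0,0,-1],[0,-0.216,1,0,0,0,-1]]' >/dev/null
python3 -m creep '[[0,0,0.5,0,0,0,-1],[0,0,0.85,0,0,0,-1],[0,0,0.93,0,0,0,-1],[0,0,0.93,0,0,0,-1],[0,0,0.93,0,0,0,-1]]'
python3 -c "
from h import *
go([.520,.3988,.040],-1.531)"
python3 -m creep '[[0,0,0,0,0,0,1],[0,0,0,0,0,0,1],[0,0,0,0,0,0,1],[0,0,0,0,0,0,1],[0,0,0,0,0,0,1],[0,0,0,0,0,0,1],[0,0,0,0,0,0,1]]'
```

```text
time: 19.0
eef_pos: [0.5231, 0.3991, 0.0467]
tool_rot: [-0.001, 1.0, 0.018, 0.001]
contact_force: [0.4, -0.9, 0.1]
grip_width: 0.0882
grasp_force: 0.0
 shift [-0.039  0.003  0.084] turn [-0.002 -0.005 -0.008] | t 19.0 pos [0.5231 0.3991 0.0467] F [ 0.4 -0.9  0.1] w 0.0882
time: 19.7
eef_pos: [0.5215, 0.3988, 0.0442]
tool_rot: [0.0, 1.0, 0.018, -0.0]
contact_force: [0.0, 0.1, -0.6]
grip_width: 0.0346
grasp_force: 0.0
```

```bash
python3 -m creep '[[0,0,0.06,0,0,0,0.2],[0,0,0.06,0,0,0,1],[0,0,0.06,0,0,0,1],[0,0,0.06,0,0,0,1],[0,0,0.06,0,0,0,1],[0,0,0.06,0,0,0,1]]'
python3 -m creep '[[0,0,-0.1,0,0,0,1],[0,0,-0.3,0,0,0,1],[0,0,-0.6,0,0,0,1],[0,0,-1,0,0,0,1],[0,0,-1,0,0,0,1]]'
python3 -c "
from h import *
print(r.get_obs()['ft_torque'])
go(W(0,.05,.17),.02)
s=cam('side');save(s,'side1.png',(150,80,350,230),4)"
```

```text
time: 20.3
eef_pos: [0.5211, 0.398, 0.0387]
tool_rot: [0.001, 1.0, 0.018, -0.001]
contact_force: [-1.3, -4.6, -4.5]
grip_width: 0.0267
grasp_force: 30.0
time: 20.8
eef_pos: [0.5252, 0.4014, 0.1266]
tool_rot: [-0.003, 1.0, 0.018, 0.005]
contact_force: [1.6, 0.4, -4.5]
grip_width: 0.0271
grasp_force: 30.0
[2.36315037e-02 2.03259760e-02 5.73400701e-05]
 shift [-0.289  3.81  -0.567] turn [ 0.007 -0.024 -2.969] | t 20.8 pos [0.5252 0.4014 0.1266] F [ 1.6  0.4 -4.5] w 0.0271
```

View pics/side1.png

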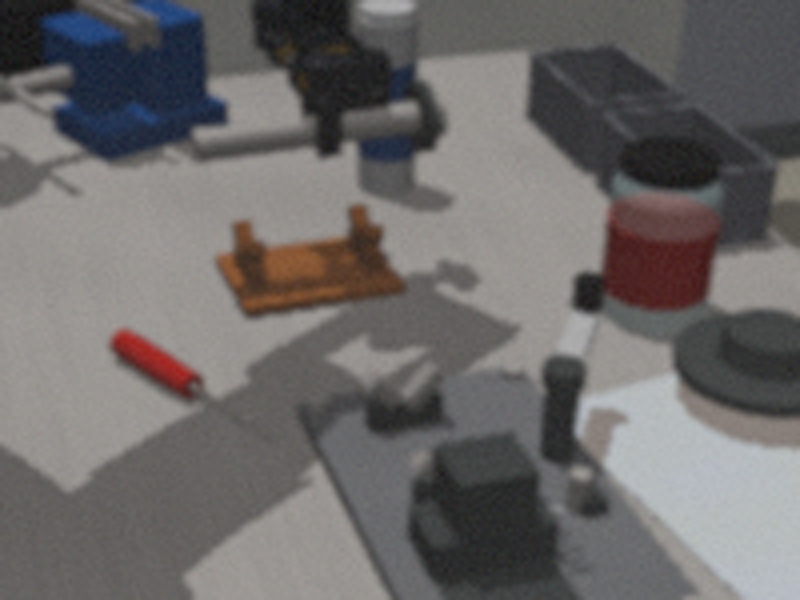

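The axle is held level (pixels 195–440 across, flange at right), clear of the rest. Now I turn it and carry it over the jig.

```bash
python3 -m creep '[[0,0.3,-0.55,0,0,-0.25,1],[0,0.6,-0.55,0,0,-0.5,1],[0,1,-0.55,0,0,-0.75,1],[0,1,-0.55,0,0,-1,1]]' >/dev/null
python3 -m creep '[[-0.53,0.848,0,0,0,-1,1],[-0.53,0.848,0,0,0,-1,1],[-0.53,0.848,0,0,0,-1,1],[-0.53,0.848,0,0,0,-1,1]]' >/dev/null
python3 -m creep '[[-0.883,0.47,0,0,0,-0.97,1],[-0.883,0.47,0,0,0,-0.97,1],[-0.883,0.47,0,0,0,-0.97,1],[-0.883,0.47,0,0,0,-0.97,1],[-0.883,0.47,0,0,0,-0.97,1]]'
python3 -c "
from h import *
go(W(0,.052,.17),.02)"
```

```text
time: 22.15
eef_pos: [0.5237, 0.1585, 0.1621]
tool_rot: [-0.001, 0.7, 0.714, -0.001]
contact_force: [0.2, 0.9, -5.8]
grip_width: 0.0268
grasp_force: 30.0
 shift [-0.758 -0.155 -0.098] turn [-0.004 -0.    -0.001] | t 22.15 pos [0.5237 0.1585 0.1621] F [ 0.2  0.9 -5.8] w 0.0268
```

```bash
python3 -m creep '[[-0.4,-0.155,0,0,0,0,1],[-0.758,-0.155,0,0,0,0,1],[-0.758,-0.155,0,0,0,0,1],[-0.758,-0.155,0,0,0,0,1]]' >/dev/null
python3 -m creep '[[0,0,0.3,0,0,0,1],[0,0,0.6,0,0,0,1],[0,0,0.9,0,0,0,1],[0,0,0.9,0,0,0,1],[0,0,0.9,0,0,0,1]]'
python3 -c "
from h import *
go(W(0,.052,.0445),.02)"
```

```text
time: 23.05
eef_pos: [0.5131, 0.0988, 0.0914]
tool_rot: [-0.001, 0.7, 0.714, -0.0]
contact_force: [0.8, -0.1, -5.9]
grip_width: 0.027
grasp_force: 30.0
 shift [-0.014 -0.006  0.586] turn [-0.002 -0.001  0.001] | t 23.05 pos [0.5131 0.0988 0.0914] F [ 0.8 -0.1 -5.9] w 0.027
```

```bash
python3 -m creep '[[0,0,0.1,0,0,0,1],[0,0,0.2,0,0,0,1],[0,0,0.2,0,0,0,1]]'
python3 -m creep '[[0,0,0.1,0,0,0,1],[0,0,0.2,0,0,0,1],[0,0,0.28,0,0,0,1],[0,0,0.28,0,0,0,1]]'
python3 -c "
from h import *
go(W(0,.052,.0445),.02)"
```

```text
time: 23.35
eef_pos: [0.5128, 0.098, 0.0749]
tool_rot: [-0.0, 0.7, 0.714, -0.0]
contact_force: [-0.9, 0.1, -5.6]
grip_width: 0.0275
grasp_force: 30.0
time: 23.75
eef_pos: [0.5123, 0.0979, 0.0518]
tool_rot: [-0.001, 0.7, 0.714, -0.001]
contact_force: [-0.5, -0.0, -5.7]
grip_width: 0.0273
grasp_force: 30.0
 shift [-0.003  0.003  0.091] turn [-0.005 -0.    -0.001] | t 23.75 pos [0.5123 0.0979 0.0518] F [-0.5 -0.  -5.7] w 0.0273
```

```bash
python3 -m creep '[[0,0,0.05,0,0,0,1],[0,0,0.09,0,0,0,1],[0,0,0.09,0,0,0,1]]'
python3 -m creep '[[0,0,0.02,0,0,0,1],[0,0,0.02,0,0,0,1]]'
python3 -c "
from h import *
print(J(r.get_obs()['eef_pos']))"
```

```text
time: 24.05
eef_pos: [0.5131, 0.0979, 0.0455]
tool_rot: [-0.0, 0.7, 0.714, -0.0]
contact_force: [0.3, -0.4, -6.1]
grip_width: 0.027
grasp_force: 30.0
time: 24.25
eef_pos: [0.5138, 0.098, 0.0445]
tool_rot: [0.0, 0.7, 0.714, 0.0]
contact_force: [0.4, 0.4, -5.8]
grip_width: 0.0268
grasp_force: 30.0
[0.00124352 0.052237   0.04451992]
```

```bash
python3 -m creep '[[0,0,0.012,0,0,0,1],[0,0,0.012,0,0,0,1]]'
python3 -m creep '[[0,0,0.012,0,0,0,1],[0,0,0.012,0,0,0,1]]'
python3 -m creep '[[0,0,0.012,0,0,0,1],[0,0,0.012,0,0,0,1]]'
```

```text
time: 24.45
eef_pos: [0.5143, 0.0979, 0.0439]
tool_rot: [0.001, 0.7, 0.714, 0.001]
contact_force: [1.6, 0.8, -3.2]
grip_width: 0.0269
grasp_force: 30.0
time: 24.65
eef_pos: [0.5145, 0.0979, 0.0435]
tool_rot: [0.001, 0.7, 0.714, 0.001]
contact_force: [0.2, 0.4, 4.2]
grip_width: 0.0268
grasp_force: 30.0
time: 24.85
eef_pos: [0.5146, 0.0979, 0.0434]
tool_rot: [0.001, 0.7, 0.714, 0.001]
contact_force: [-2.9, 0.1, 13.4]
grip_width: 0.027
grasp_force: 30.0
```

```bash
python3 -m creep '[[-0.01,0,-0.018,0,0,0,1],[-0.02,0,-0.018,0,0,0,1]]'
for i in 1; do python3 -m creep '[[-0.02,0,0,0,0,0,1],[-0.02,0,0,0,0,0,1]]'; done
python3 -m creep '[[-0.02,0,0,0,0,0,1],[-0.02,0,0,0,0,0,1]]'
```

```text
time: 25.05
eef_pos: [0.5145, 0.0967, 0.0436]
tool_rot: [0.001, 0.7, 0.714, 0.001]
contact_force: [3.1, 5.1, 1.0]
grip_width: 0.0268
grasp_force: 30.0
time: 25.25
eef_pos: [0.5146, 0.0959, 0.0435]
tool_rot: [0.0, 0.7, 0.714, 0.002]
contact_force: [2.6, 7.8, 2.4]
grip_width: 0.0272
grasp_force: 30.0
time: 25.45
eef_pos: [0.5146, 0.0958, 0.0436]
tool_rot: [-0.001, 0.7, 0.714, 0.003]
contact_force: [3.7, 15.0, 1.9]
grip_width: 0.0273
grasp_force: 30.0
```

```bash
python3 -m creep '[[0.015,0,0,0,0,0,1],[0.015,0,0,0,0,0,1]]'
python3 -m creep '[[0,0,0,0,0,0,-0.2],[0,0,0,0,0,0,-0.2],[0,0,0,0,0,0,-0.2],[0,0,0,0,0,0,-0.2]]'
python3 -m creep '[[0,0,-0.3,0,0,0,-0.2],[0,0,-0.8,0,0,0,-0.2],[0,0,-1,0,0,0,-0.2],[0,0,-1,0,0,0,-0.2]]' >/dev/null
python3 -m creep '[[0,0,-0.3,0,0,0,-0.2],[0.5,-1,-0.5,0,0,0,-0.2],[1,-1,-0.5,0,0,0,-0.2],[1,-1,-0.5,0,0,0,-0.2]]' >/dev/null
python3 -m creep '[[0.5,-0.5,0,0,0,0,0],[1,-1,0,0,0,0,0],[1,-1,0,0,0,0,1],[1,-1,0,0,0,0,1]]'
python3 - <<'E'
from h import *
import pickle
c=cam('top');s=cam('side');pickle.dump((c,s),open('pl.pkl','wb'))
ys,p=prof(c,.074,-.005,.005,-.09,.16,126); print('axis',' '.join(f'{a*1000:.0f}:{b:.0f}' for a,b in zip(ys,p)))
for y in (0,.05):
    g=c['color'].astype(np.float32).mean(2); xs=np.arange(-.03,.031,.002)
    print(y,' '.join(f'{x*1000:.0f}:{cv2.getRectSubPix(g,(1,1),tuple(map(float,proj(c,W(x,y,.065)))))[0,0]:.0f}' for x in xs))
ys,p=prof(c,.046,-.047,-.042,-.125,-.05,76); print(' '.join(f'{-a*1000:.0f}:{b:.0f}' for a,b in zip(ys,p)))
E
```

```text
time: 25.65
eef_pos: [0.5146, 0.0958, 0.0435]
tool_rot: [0.0, 0.7, 0.714, 0.002]
contact_force: [3.8, 9.8, 2.1]
grip_width: 0.0268
grasp_force: 30.0
time: 26.05
eef_pos: [0.5131, 0.0941, 0.0426]
tool_rot: [-0.0, 0.7, 0.714, -0.0]
contact_force: [0.9, 0.2, 0.6]
grip_width: 0.0525
grasp_force: 0.0
time: 27.25
eef_pos: [0.3486, 0.2518, 0.1617]
tool_rot: [-0.0, 0.699, 0.715, -0.001]
contact_force: [0.4, -0.2, -0.1]
grip_width: 0.0303
grasp_force: 0.0
axis -90:68 -88:68 -86:68 -84:68 -82:68 -80:67 -78:67 -76:67 -74:67 -72:67 -70:66 -68:68 -66:75 -64:92 -62:116 -60:134 -58:145 -56:151 -54:152 -52:152 -50:151 -48:151 -46:152 -44:151 -42:151 -40:152 -38:152 -36:152 -34:152 -32:152 -30:152 -28:152 -26:152 -24:152 -22:151 -20:152 -18:152 -16:152 -14:152 -12:152 -10:152 -8:152 -6:151 -4:152 -2:152 0:152 2:152 4:152 6:152 8:152 10:152 12:152 14:152 16:152 18:152 20:152 22:152 24:152 26:152 28:152 30:152 32:152 34:152 36:152 38:152 40:153 42:153 44:152 46:153 48:152 50:152 52:152 54:153 56:153 58:153 60:152 62:152 64:152 66:153 68:153 70:153 72:153 74:152 76:152 78:152 80:152 82:152 84:153 86:152
[... 507 characters left out ...]
0.05 -30:80 -28:90 -26:98 -24:102 -22:102 -20:98 -18:95 -16:94 -14:96 -12:105 -10:115 -8:127 -6:139 -4:149 -2:156 0:158 2:154 4:147 6:136 8:123 10:109 12:95 14:85 16:84 18:90 20:99 22:102 24:104 26:103 28:105 30:107
125:99 124:99 123:99 122:99 121:99 120:98 119:98 118:97 117:96 116:94 115:93 114:91 113:88 112:86 111:83 110:81 109:79 108:77 107:76 106:75 105:75 104:75 103:75 102:75 101:75 100:76 99:76 98:76 97:76 96:76 95:76 94:76 93:76 92:75 91:75 90:75 89:75 88:75 87:75 86:75 85:74 84:74 83:75 82:75 81:75 80:76 79:76 78:76 77:75 76:76 75:76 74:76 73:76 72:75 71:75 70:75 69:76 68:77 67:77 66:78 65:81 64:84 63:87 62:91 61:93 60:94 59:96 58:97 57:97 56:97 55:97 54:98 53:99 52:100 51:102 50:104
```

The axle end is at jig y −0.0625 and the stop face about −0.063, so they touch. The shaft is centred on x≈0 and the stop is still on its mark. Next is the keeper: I go round behind its knob.

```bash
python3 -c "
from h import *
go(W(.184,.058,.17),.02)"
python3 -m creep '[[-0.3,1,-0.3,0,0,0,1],[-0.3,1,-0.3,0,0,0,1]]' >/dev/null
python3 -m creep '[[-0.5,1,0,0,0,0,1],[-0.5,1,0,0,0,0,1]]' >/dev/null
python3 -m creep '[[-0.5,1,0,0,0,0,1],[-0.5,1,0,0,0,0,1]]' >/dev/null
python3 -m creep '[[-0.5,1,0,0,0,0,1],[-0.5,1,0,0,0,0,1],[-0.5,1,0,0,0,0,1]]' 
python3 -c "
from h import *
go(W(.184,.058,.096),.02)"
```

```text
shift [-1.878  4.282 -0.094] turn [-0.     0.001  0.001] | t 27.35 pos [0.3508 0.2506 0.1624] F [-0.1 -0.4  0.2] w 0.022
time: 28.25
eef_pos: [0.6774, 0.1074, 0.185]
tool_rot: [0.001, 0.702, 0.712, -0.0]
contact_force: [-1.0, -0.5, -0.7]
grip_width: 0.0004
grasp_force: 0.0
 shift [-0.002  0.237  1.112] turn [ 0.001  0.003 -0.012] | t 28.25 pos [0.6774 0.1074 0.185 ] F [-1.  -0.5 -0.7] w 0.0004
```

```bash
python3 -m creep '[[0,0.2,0,0,0,0,1],[0,0.2,0.4,0,0,0,1],[0,0.2,0.8,0,0,0,1],[0,0.2,0.8,0,0,0,1],[0,0.2,0.8,0,0,0,1]]' 
python3 -c "
from h import *
go(W(.184,.058,.096),.02)"
```

```text
time: 28.75
eef_pos: [0.6886, 0.1128, 0.1222]
tool_rot: [-0.001, 0.7, 0.714, -0.001]
contact_force: [-0.1, 0.3, -0.2]
grip_width: 0.0006
grasp_force: 0.0
 shift [-0.069  0.097  0.328] turn [-0.004  0.    -0.002] | t 28.75 pos [0.6886 0.1128 0.1222] F [-0.1  0.3 -0.2] w 0.0006
```

```bash
python3 -m creep '[[-0.07,0.1,0,0,0,0,1],[-0.07,0.1,0.2,0,0,0,1],[-0.07,0.1,0.33,0,0,0,1],[-0.07,0.1,0.33,0,0,0,1]]' 
python3 -c "
from h import *
go(W(.171,.066,.096),.02)"
```

```text
time: 29.15
eef_pos: [0.6956, 0.1084, 0.0939]
tool_rot: [-0.001, 0.7, 0.714, -0.001]
contact_force: [-0.1, -0.3, -0.4]
grip_width: 0.0004
grasp_force: 0.0
 shift [ 0.087 -0.153 -0.026] turn [-0.008 -0.    -0.   ] | t 29.15 pos [0.6956 0.1084 0.0939] F [-0.1 -0.3 -0.4] w 0.0004
```

```bash
python3 -m creep '[[0.05,-0.08,-0.03,0,0,0,1],[0.09,-0.15,-0.03,0,0,0,1],[0.22,-0.32,-0.03,0,0,0,1],[0.35,-0.49,-0.03,0,0,0,1],[0.41,-0.72,-0.03,0,0,0,1],[0.47,-0.95,-0.03,0,0,0,1],[0.47,-0.95,-0.03,0,0,0,1]]' 
python3 -c "
from h import *
print(J(r.get_obs()['eef_pos']));go(W(.040,.076,.096),.02)"
```

```text
time: 29.85
eef_pos: [0.6187, 0.1457, 0.0996]
tool_rot: [-0.0, 0.699, 0.715, -0.0]
contact_force: [0.5, 0.6, 0.1]
grip_width: 0.0005
grasp_force: 0.0
[0.10704168 0.09783105 0.09956022]
 shift [-0.272 -0.838  0.045] turn [-0.001 -0.     0.003] | t 29.85 pos [0.6187 0.1457 0.0996] F [0.5 0.6 0.1] w 0.0005
```

```bash
python3 - <<'E'
from h import *
c=cam('side')
# black knob: project expected knob positions for several angles, print brightness of a 5x5 patch
g=c['color'].astype(np.float32).mean(2)
for th in np.arange(0.,2.4,.2):
    k=W(.0936-.095*np.cos(th),-.001+.095*np.sin(th),.103); a=W(.0936-.06*np.cos(th),-.001+.06*np.sin(th),.09)
    print(round(th,2),*(round(float(cv2.getRectSubPix(g,(3,3),tuple(map(float,proj(c,q)))).mean())) for q in (k,a)))
E
python3 -m creep '[[-0.03,-0.25,0.03,0,0,0,1],[-0.08,-0.5,0.03,0,0,0,1],[-0.17,-0.67,0.03,0,0,0,1],[-0.27,-0.84,0.03,0,0,0,1],[-0.27,-0.84,0.03,0,0,0,1]]'
python3 -c "
from h import *
go(W(-.001,.022,.096),.02)"
```

```text
0.0 97 109
0.2 139 117
0.4 152 142
0.6 152 149
0.8 149 151
1.0 150 145
1.2 138 101
1.4 33 112
1.6 69 129
1.8 56 152
2.0 154 154
2.2 153 153
time: 30.4
eef_pos: [0.5538, 0.1209, 0.0971]
tool_rot: [0.0, 0.7, 0.714, 0.0]
contact_force: [-0.3, 0.4, -0.8]
grip_width: 0.0002
grasp_force: 0.0
 shift [-0.655 -0.533  0.013] turn [ 0.001  0.    -0.002] | t 30.4 pos [0.5538 0.1209 0.0971] F [-0.3  0.4 -0.8] w 0.0002
```

The knob is moving: it was at about 1.4 rad. I continue to closed.

```bash
python3 -m creep '[[-0.13,-0.14,0,0,0,0,1],[-0.26,-0.29,0,0,0,0,1],[-0.37,-0.37,0,0,0,0,1],[-0.47,-0.44,0,0,0,0,1],[-0.56,-0.49,0,0,0,0,1],[-0.64,-0.53,0,0,0,0,1],[-0.64,-0.53,0,0,0,0,1]]'
python3 -m creep '[[-0.02,0,0,0,0,0,1],[-0.04,0,0,0,0,0,1],[-0.04,0,0,0,0,0,1]]'
python3 -c "
from h import *
print(J(r.get_obs()['eef_pos']))"
```

```text
time: 31.1
eef_pos: [0.5124, 0.0687, 0.0966]
tool_rot: [0.0, 0.7, 0.714, -0.0]
contact_force: [-0.4, 0.3, 0.4]
grip_width: 0.0001
grasp_force: 0.0
time: 31.4
eef_pos: [0.5123, 0.0679, 0.0965]
tool_rot: [-0.001, 0.7, 0.714, 0.001]
contact_force: [-0.7, 8.6, 1.6]
grip_width: 0.0002
grasp_force: 3.6
[-0.00089987  0.02225919  0.09648209]
```

The end stop is felt (8.6 N). I back off, lift away and verify everything.

```bash
python3 -m creep '[[0.15,0,0,0,0,0,1],[0.3,0,-0.3,0,0,0,1],[0.3,0,-1,0,0,0,1],[0.3,0,-1,0,0,0,1]]' >/dev/null
python3 -m creep '[[0.5,-0.5,-0.5,0,0,0,1],[1,-1,-0.5,0,0,0,1],[1,-1,-0.5,0,0,0,1]]' >/dev/null
python3 -m creep '[[0.5,-0.5,0,0,0,0,1],[1,-1,0,0,0,0,1],[1,-1,0,0,0,0,1],[1,-1,0,0,0,0,1]]'
python3 - <<'E'
from h import *
c=cam('top');s=cam('side');g=c['color'].astype(np.float32).mean(2)
f=lambda c,q:round(float(cv2.getRectSubPix(c['color'].astype(np.float32).mean(2),(3,3),tuple(map(float,proj(c,q)))).mean()))
for th in (-.1,0,.1,.2,.4): print(th,[f(k,W(.0936-.095*np.cos(th),-.001+.095*np.sin(th),.114)) for k in (c,s)])
# knob centroid in top
u,v=proj(c,W(-.001,-.001,.116)).astype(int); p=g[v-9:v+10,u-9:u+10]; m=p<45; yy,xx=np.nonzero(m); print('knob jig',J(ray(c,xx.mean()+u-9,yy.mean()+v-9,.116)) if m.any() else None,m.sum())
ys,p=prof(c,.074,-.005,.005,-.08,-.04,41); print(' '.join(f'{a*1000:.0f}:{b:.0f}' for a,b in zip(ys,p)))
ys,p=prof(c,.046,-.047,-.042,-.125,-.05,76); print(' '.join(f'{-a*1000:.0f}:{b:.0f}' for a,b in zip(ys,p)))
# race in tray: bright pixels
m=np.zeros(g.shape,np.uint8); a=proj(c,[.61,-.335,.01]).astype(int); b=proj(c,[.465,-.49,.01]).astype(int)
sub=g[a[1]:b[1],a[0]:b[0]]; yy,xx=np.nonzero(sub>110); print('race',len(xx),ray(c,a[0]+xx.mean(),a[1]+yy.mean(),.036))
E
```

```text
time: 32.5
eef_pos: [0.3477, 0.2482, 0.2164]
tool_rot: [0.0, 0.699, 0.715, 0.0]
contact_force: [0.7, 0.1, 0.6]
grip_width: 0.0002
grasp_force: 0.0
-0.1 [61, 37]
0 [41, 40]
0.1 [62, 77]
0.2 [134, 129]
0.4 [103, 147]
knob jig [-0.0010697  -0.00063033  0.116     ] 30
-80:67 -79:67 -78:66 -77:66 -76:66 -75:67 -74:67 -73:67 -72:66 -71:66 -70:66 -69:66 -68:68 -67:70 -66:74 -65:83 -64:91 -63:103 -62:115 -61:124 -60:134 -59:141 -58:145 -57:149 -56:150 -55:150 -54:151 -53:151 -52:151 -51:151 -50:151 -49:151 -48:151 -47:151 -46:151 -45:151 -44:151 -43:151 -42:151 -41:151 -40:151
125:98 124:99 123:99 122:99 121:99 120:98 119:97 118:97 117:95 116:94 115:92 114:90 113:88 112:86 111:83 110:81 109:79 108:77 107:76 106:75 105:75 104:74 103:74 102:74 101:75 100:75 99:75 98:75 97:75 96:75 95:75 94:75 93:75 92:75 91:75 90:75 89:75 88:75 87:75 86:75 85:75 84:75 83:75 82:75 81:74 80:74 79:75 78:75 77:76 76:76 75:76 74:76 73:76 72:75 71:75 70:75 69:75 68:76 67:77 66:79 65:81 64:84 63:86 62:90 61:93 60:95 59:96 58:97 57:97 56:97 55:97 54:98 53:99 52:100 51:101 50:104
race 173 [ 0.53155785 -0.41063672  0.036     ]
```

Every check agrees: the keeper is at about 0 rad, the race is in the tray, and the axle and stop have not moved. I hand it in.

```bash
python3 -c "
from rig import r
print(r.finish_job())"
```

```text
the job is handed in; nothing more can be done
None
```

I handed the job in at about 33 s: the race is in the tray, the axle is seated against the stop and the keeper is closed, but the last nudge took the stop roughly 1.5 mm past the index line (one reading allowed up to 2.5 mm), which is inside the 3 mm limit; hand-in returned no verdict.

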